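Release a push-fit tap spout with the collet fork and stand it to soak

ROBOT

A 6-joint arm with a two-finger parallel gripper is mounted at the origin on a cart in front of the work surface, level with it; the furniture and walls round the work are solid. World frame = base frame: x ahead of the robot, y to its left, z up, the work surface at z = 0. Lengths are in m, angles in rad, forces in N, time in s.
With the tool pointing down it reaches from about 0.3 to 0.775 m from the base axis. Payload 14.6 kg.
Tool frame: the origin (TCP) lies at the centre of the arm's flange, where the gripper is bolted on; the fingertips stand 199 mm ahead of it and the grasp point (between the pads) lies ctrl.tcp_to_grasp ahead of it (ctrl.tcp_to_grasp is the distance from the TCP to the grasp point, in m); z points along the fingers, y is the line along which they close (so a half turn about z gives the same grasp; the last joint's range is limited). The gripper opens to 94 mm and grips with 3 to 60 N. Pads are 16 mm wide; open, the fingers measure 119 mm over their backs; the gripper's body (75 mm by 177 mm) begins 78 mm behind the grasp point.
Start: joints at [1.234, 0.3, 1.521, -0, 1.321, -0.067], TCP at [0.147, 0.53, 0.405] pointing down, gripper open.
Joint ranges: [-3.03, 3.03], [-0.79, 2.21], [0.23, 2.52], [-1.04, 4.18], [0, 3.07], [-2.55, 2.55]. Speed limits (rad/s): [2.22, 2.22, 2.57, 3.14, 3.14, 3.14].

INTERFACE

Orientations are given as [roll, pitch, yaw] about the fixed x, y, z axes, in that order (R = Rz(yaw) Ry(pitch) Rx(roll)).
In Python, from station import ctrl gives the robot as it stands. The module is installed in compiled form; this text tells all that it offers.
- The arm moves only by the shell command python3 -m jog 'ROWS' [OPENING] [FORCE]. ROWS is JSON, a list of rows, each a list of 6 numbers: the shift along the tool's x, y, z in cm, then the turn, a rotation vector about the tool's x, y, z in rad. In form: [[tx, ty, tz, ax, ay, az], ...]. A call has 1 to 8 rows; each row is the pose to reach, as a shift and turn from the pose commanded when the call began, along the tool's axes at that moment; what a row does not reach only later rows make up. A row lasts 1/10 s, in which the tool goes at most 50 mm and 8.59 degrees, less where a joint would pass 70% of its speed; a pose out of reach is approached as far as the arm can. A call with a gripper value outside its range is refused whole. OPENING is the opening in per cent of the stroke, from 0 (shut) to 100 (fully open), set as the call begins (- or left out, the last holds). The fingers move at their own pace and stop on an object; FORCE is the grip in N (left out, the last holds). Time passes only in rows, so rows that repeat a pose let the fingers close. It gives the time, the measured TCP pose, the force, the opening and the grip force at its end, in the units of the state.
- ctrl.get_obs(): the state, without advancing time (a new reading comes with each control period).
- ctrl.camera(name): name is "scene" or "top"; returns a dict with "img" (420x560x3 uint8, blue, green, red), "intrinsics" (3x3 intrinsics, pixels), "k1" (the pictures are not rectified: a ray, as slopes to the right and down, at radius r is drawn at 1 + k1 r^2 times it, then the intrinsics apply), "R" (3x3) and "t" (3): a world point X has camera coordinates R X + t. Camera axes: x right, y down, z forward; pixel columns grow to the right and rows downward; lengths in m; the calibration is good to about 2 mm. A picture is of the moment at which its call begins. There is no depth.
- ctrl.hand_in(): hands the job in; it is judged then, once.
The state is a dict: "time_s": time; "qpos": joint angles; "joint_vel": joint speeds; "tau": joint torques, N m; "ee_pos": TCP position; "eef_rot": TCP orientation; "force": force on the tool from outside, world axes, zero at the start; "moment": the same for the moment, N m; "grip_width": finger opening in m; "grip_force": force on a finger pad.
Only numpy, scipy, OpenCV 4.12 (cv2) and the standard library are available. Lean on these libraries where they do the work, as an engineer would, in place of code of your own. Each camera call takes 0.05 s, during which the arm holds its last target. There are 200 camera calls.

TASK

Take the counter water tap's steel spout out for its nightly soak: lay the orange release fork flat on the tap's deck, prongs towards the spout, and push it gently but fully home so that it presses the blue ring down and lifts the spout's collar. Leave the fork lying there, take the spout by its upright bar and, with only a light upward pull, swing its neck round towards the glass case until the hidden lugs on its stem find their slots, then draw it straight out without wrenching it. Stand it gently, stem down, in the small steel beaker and disturb nothing else on the counter.

Things in the scene. Friction and masses are not known exactly. Their poses are not given: they have to be found in the camera images.
- port (a point): Centre of the spout's port on the tap, at the level of its flat deck, 45 mm above the counter. The tap is a fixed steel plinth 76 mm wide. x runs along it, from the service deck over the port to the drip tray; z up. The deck is level from x = -155 to +34 mm; then comes the drip tray, 14 mm high, to +122 mm.
- collet_top (a point): Centre of the top face of the blue collet ring round the port (38 mm outside). Up, it is 8 mm above the deck; fully pressed, 3.5 mm. Axes as port.
- collet (a joint): How far the collet ring is pressed down (m): 0 up, 0.0045 fully down; spring 3 to 4 N. Four hidden teeth sit in a groove round the stem. They let go when the ring is down 2 to 3 mm; after the stem has then risen 2 mm they cannot catch it again. Pulled while they hold, the spout does not move and the force climbs.
- spout_grip (a point): Middle of the upright grip of the loose steel spout (160 g): a bar 20 (x) by 18 mm (y, flat sides) and 54 mm tall. z up along the stem, x along the bent neck, which leaves the bar's top, runs out 71 mm over the drip tray and bends down; its highest point is 40 mm above this one. At the start this point is 52 mm above the deck, the spout upright. Wedged up it leans 2 to 4 degrees; freed, it weighs and drags 3 to 9 N.
- collar (a point): Centre of the underside of the round collar below the spout's bar (29 mm across, 5.5 mm thick), 39.6 mm below spout_grip; at the start 12.4 mm above the deck, so 4.4 mm above the ring. Below it the stem is 14 mm thick. Axes as spout_grip.
- stem_end (a point): Centre of the stem's lower end, 86 mm below spout_grip, 46.4 mm below the collar; 34 mm below the deck at the start. Two lugs inside the port stop the stem once it has risen 5.5 mm, until the spout is turned counter-clockwise (seen from above) by an unknown 0.3 to 1.15 rad from its start; there (within 0.12 rad) they enter slots and it rises freely, 34 mm to be out. Axes as spout_grip.
- fork_grip (a point): Middle of the upright grip of the loose orange release fork (90 g): a fin 36 mm long (x) by 14 mm thick (y, sides to grip), top 50 mm and this point 32 mm above the fork's flat underside. x along the prongs, z up. The fork is 36 mm wide; the heel, 10 mm thick, reaches from 22 mm behind this point to 47 mm ahead. Fully home on the deck, this point is 70 mm from the stem's axis.
- fork_tip (a point): Midway between the tips of the fork's two prongs, 110 mm ahead of fork_grip, 10 mm above the underside. Prongs 8 mm wide, 20 mm apart, 3 mm thick at the tips: with the fork flat on the deck they enter between ring and collar. Pushed along the port's +x they press the ring; a steeper step lifts the collar some 4 mm in the last 18 mm before home (push 2 to 6 N), then the slot's end meets the stem and the force climbs. Only home does it stay put.
- beaker: Loose steel soaking beaker (400 g), round, 51 mm outside (60 mm foot), 40 mm inside, 58 mm tall, floor 6 mm thick; origin at the centre of its underside, z up. The spout may lean up to 25 degrees in it.
Not all that is in view belongs to the job. What is shaped like the beaker but green or turquoise is not meant.

How it is judged:
By the outcome, as a careful person would: the job done as asked, in the order asked, and still so for the second after the job is handed in, with the robot touching nothing.
It also fails if it takes over 72 s, if anything falls off the work surface, if the arm or the gripper's body presses on something with over 40 N, if the wrist force passes 120 N, or if a joint passes its speed limit or range.

## Working session

There is one attempt and no reset: what is moved stays moved. The work goes in short steps, Python scripts to look and compute and a shell command to move; the robot and the scene stay as the last step left them, time stands still between calls to the robot, and variables do not carry over. Pictures are saved under pics/ and viewed, at most 13 in all, crops included, and the job is handed in when it is done.

```bash
mkdir -p pics; python3 - <<'E'
from station import ctrl
import cv2,json,numpy as np
for n in("scene","top"):
    c=ctrl.camera(n); cv2.imwrite(f"pics/{n}0.png",c["img"])
    print(n,np.round(c["intrinsics"],2).tolist(),c["k1"],np.round(c["R"],3).tolist(),np.round(c["t"],3).tolist())
print(ctrl.tcp_to_grasp, ctrl.get_obs())
E
```

```text
scene [[470.68, 0.0, 277.95], [0.0, 470.68, 207.62], [0.0, 0.0, 1.0]] -0.13900168429929288 [[0.72, -0.693, -0.023], [-0.432, -0.423, -0.797], [0.542, 0.584, -0.604]] [-0.301, 0.355, 0.876]
top [[415.95, 0.0, 274.43], [0.0, 415.95, 207.19], [0.0, 0.0, 1.0]] 0.03168694682772338 [[0.007, -1.0, 0.019], [-0.982, -0.011, -0.187], [0.187, -0.017, -0.982]] [0.101, 0.554, 0.921]
0.1804 {'time_s': 0.1, 'qpos': array([ 1.23440275e+00,  3.00394382e-01,  1.52150624e+00, -3.89283430e-05,
        1.32068184e+00, -6.65994080e-02]), 'joint_vel': array([-5.56794003e-05,  7.17276565e-04, -9.48986971e-04,  5.07975796e-04,
       -1.41461697e-03, -2.08119123e-03]), 'tau': array([ 1.40771510e-03, -5.32645404e+01, -3.53288305e+01,  7.09301163e-02,
        2.34858587e-02,  1.17158865e-05]), 'ee_pos': array([0.1465887 , 0.53007533, 0.40415997]), 'eef_rot': array([-3.14060253e+00, -2.82479170e-05,  2.87180813e+00]), 'force': array([-0.623944  , -0.7258621 ,  0.05838098]), 'moment': array([-0.00717244, -0.0147195 ,  0.04546438]), 'grip_force': 0.0, 'grip_width': 0.09420864686378115}
```

View pics/scene0.png

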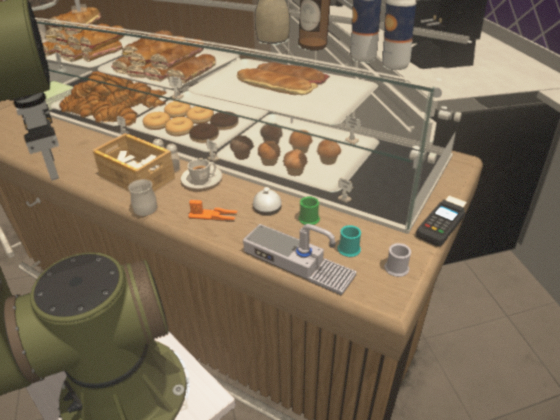

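View pics/top0.png

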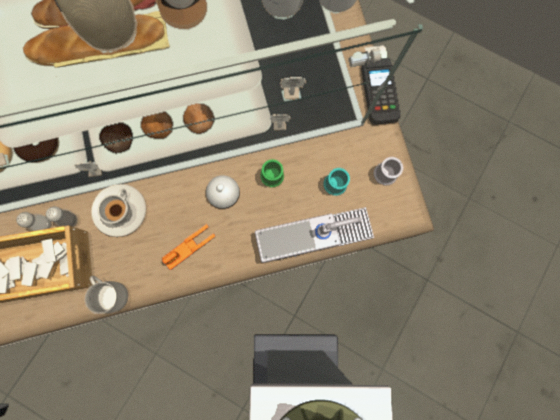

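The scene view shows the orange fork at (213,212), the tap at (300,255) with the spout at (305,240), and the grey beaker at (398,260). In the top view the fork is at (188,247), the tap at (315,235) with its ring at (323,231), and the beaker at (390,171). The green and turquoise cups and the handled jug are decoys.

```bash
python3 - <<'E'
import cv2,numpy as np
a=cv2.imread("pics/top0.png")[145:275,155:415]; b=cv2.imread("pics/scene0.png")[185:295,180:420]
cv2.imwrite("pics/topz.png",cv2.resize(a,None,fx=3,fy=3,interpolation=cv2.INTER_CUBIC))
cv2.imwrite("pics/scenez.png",cv2.resize(b,None,fx=3.3,fy=3.3,interpolation=cv2.INTER_CUBIC))
E
```

```text
(no output)
```

View pics/topz.png

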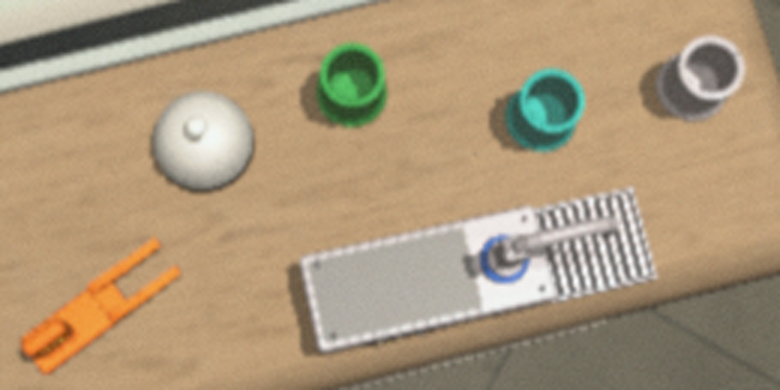

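View pics/scenez.png

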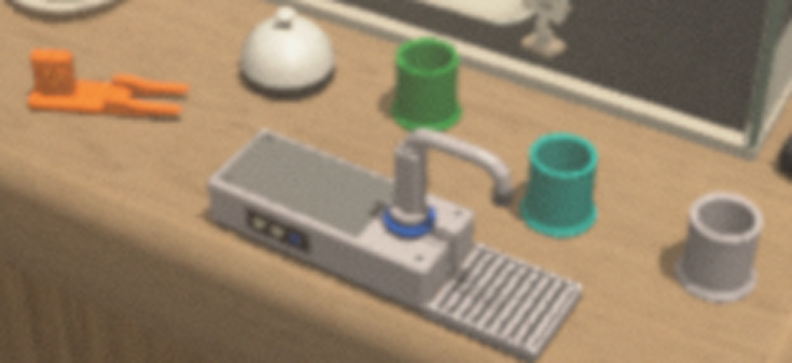

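The zoomed views show, in top zoom pixels:
- deck corners at about (302,258), (322,350), (533,210) and (553,297)
- blue ring at about (504,258)
- fork tips at (155,242) and (177,270), fin at about (50,340)
- beaker rim centre at (711,68)

In the scene zoom, the deck corners are (211,184), (266,131) and (470,212), the ring is (410,218), and the beaker rim is (724,218).

```bash
cat > h.py <<'E'
from station import ctrl
import cv2,numpy as np
from scipy.spatial.transform import Rotation as Ro
def ray(c,uv):
    K=np.array(c["intrinsics"]);k=float(c["k1"])
    d=(np.array(uv,float)-K[:2,2])/[K[0,0],K[1,1]]
    s=d.copy()
    for _ in range(20): s=d/(1+k*(s@s))
    R=np.array(c["R"]);t=np.array(c["t"])
    return -R.T@t,R.T@np.r_[s,1]
def onz(c,uv,z):
    o,d=ray(c,uv); return o+d*(z-o[2])/d[2]
def tri(pairs):
    A=0;b=0
    for c,uv in pairs:
        o,d=ray(c,uv);d=d/np.linalg.norm(d);P=np.eye(3)-np.outer(d,d);A=A+P;b=b+P@o
    return np.linalg.solve(A,b)
def proj(c,X):
    K=np.array(c["intrinsics"]);p=np.array(c["R"])@X+np.array(c["t"]);s=p[:2]/p[2]
    s=s*(1+c["k1"]*(s@s));return K[:2,:2]@s+K[:2,2]
def top(U):return (np.array(U)+.5)/3-.5+[155,145]
def sc(U):return (np.array(U)+.5)/3.3-.5+[180,185]
def mask(img,lo,hi):return cv2.inRange(cv2.cvtColor(img,cv2.COLOR_BGR2HSV),lo,hi)
E
python3 - <<'E'
from h import *
np.set_printoptions(precision=4,suppress=True)
T=ctrl.camera("top");S=ctrl.camera("scene")
print("deck top");Pt=[onz(T,top(u),.045) for u in[(302,258),(322,350),(533,210),(553,297)]]
Ps=[onz(S,sc(u),.045) for u in[(266,131),(211,184),(470,212),(428,268)]]
for p,q in zip(Pt,Ps):print(p,q,p-q)
for P in(Pt,Ps):
    d=(P[2]+P[3]-P[0]-P[1])/2;print("yaw",np.arctan2(d[1],d[0]),np.linalg.norm(d),"port",(P[0]+P[1])/2+d/np.linalg.norm(d)*.155, np.linalg.norm(P[0]-P[1]))
for c,box,z in((T,(305,215,345,250),.053),(S,(285,235,325,270),.053)):
    m=mask(c["img"],(105,100,40),(130,255,255));x0,y0,x1,y1=box;k=np.zeros_like(m);k[y0:y1,x0:x1]=m[y0:y1,x0:x1]
    pts=np.argwhere(k)[:,::-1];h=cv2.convexHull(pts.astype(np.int32))[:,0]
    P=np.array([onz(c,u,.051) for u in h.astype(float)]);A=np.c_[2*P[:,:2],np.ones(len(P))];s=np.linalg.lstsq(A,(P[:,:2]**2).sum(1),rcond=None)[0]
    print("ring",len(pts),s[:2],np.sqrt(s[2]+s[:2]@s[:2]),(P.min(0)+P.max(0))/2)
print("tips",[onz(T,top(u),.010) for u in[(157,242),(179,270)]],[onz(S,sc(u),.010) for u in[(186,90),(185,111)]])
for n,c in(("t",T),("s",S)):
    m=mask(c["img"],(5,170,80),(16,255,255));n_,l,st,ce=cv2.connectedComponentsWithStats(m)
    box=(155,215,225,280) if n=="t" else(180,190,245,230)
    i=max((i for i in range(1,n_) if box[0]<ce[i][0]<box[2] and box[1]<ce[i][1]<box[3]),key=lambda i:st[i][4])
    pts=np.argwhere(l==i)[:,::-1].astype(np.int32);r=cv2.minAreaRect(pts);print(n,st[i],[ (np.round(b,1),onz(c,b,.008)) for b in cv2.boxPoints(r)])
print("fin",onz(T,top((48,337)),.05),onz(S,sc((53,57)),.05),tri([(T,top((48,337))),(S,sc((53,57)))]))
print("beaker rim",onz(T,top((711,68)),.058),onz(S,sc((724,218)),.058),tri([(T,top((711,68))),(S,sc((724,218)))]))
E
```

```text
deck top
[0.4985 0.1496 0.045 ] [0.4971 0.1458 0.045 ] [0.0015 0.0038 0.    ]
[0.4279 0.1332 0.045 ] [0.4263 0.1288 0.045 ] [0.0016 0.0044 0.    ]
[ 0.5382 -0.0306  0.045 ] [ 0.5384 -0.0289  0.045 ] [-0.0001 -0.0018 -0.    ]
[ 0.4701 -0.0448  0.045 ] [ 0.4747 -0.0468  0.045 ] [-0.0046  0.002   0.    ]
yaw -1.3459048690848832 0.18374128769765066 port [ 0.4978 -0.0097  0.045 ] 0.07255549365743462
yaw -1.3199775356421597 0.18078439178089906 port [ 0.5001 -0.0128  0.045 ] 0.07281085475734796
ring 40 [ 0.4983 -0.0062] 0.017169606973180554 [ 0.4985 -0.0072  0.051 ]
ring 34 [ 0.4964 -0.0074] 0.015754760391146542 [ 0.4958 -0.0083  0.051 ]
tips [array([0.515 , 0.2672, 0.01  ]), array([0.4926, 0.2488, 0.01  ])] [array([0.5141, 0.2673, 0.01  ]), array([0.4953, 0.246 , 0.01  ])]
t [162 225  53  44 640] [(array([159.9, 257.8], dtype=float32), array([0.4365, 0.3756, 0.008 ])), (array([205.5, 223.6], dtype=float32), array([0.5194, 0.2713, 0.008 ])), (array([214.7, 236. ], dtype=float32), array([0.4897, 0.248 , 0.008 ])), (array([169.1, 270.2], dtype=float32), array([0.4078, 0.3522, 0.008 ]))]
s [189 200  47  20 438] [(array([188.7, 216.9], dtype=float32), array([0.4089, 0.3463, 0.008 ])), (array([190.1, 199.8], dtype=float32), array([0.4586, 0.4095, 0.008 ])), (array([235.7, 203.6], dtype=float32), array([0.5399, 0.2998, 0.008 ])), (array([234.3, 220.7], dtype=float32), array([0.4873, 0.2428, 0.008 ]))]
fin [0.4358 0.3407 0.05  ] [0.4341 0.3387 0.05  ] [0.4359 0.3413 0.0477]
beaker rim [ 0.6514 -0.1714  0.058 ] [ 0.6489 -0.1718  0.058 ] [ 0.6512 -0.1714  0.0565]
```

```bash
cat > go.py <<'E'
# go.py x y zgrasp yaw : shift from the measured pose, tool axes (cm, rad)
import sys
from h import *
np.set_printoptions(precision=3,suppress=True)
x,y,z,w=map(float,sys.argv[1:5])
o=ctrl.get_obs();R=Ro.from_euler("xyz",o["eef_rot"]);G=Ro.from_euler("xyz",[np.pi,0,w])
p=np.array([x,y,z+ctrl.tcp_to_grasp])
print("t",o["time_s"],"shift",R.inv().apply(p-o["ee_pos"])*100,"turn",(R.inv()*G).as_rotvec(),"F",o["force"],"grip",o["grip_width"],o["grip_force"])
E
python3 go.py .4355 .3435 .12 2.247; python3 go.py .4355 .3435 .034 2.247
python3 - <<'E'
from h import *
T=ctrl.camera("top")
print(onz(T,(155,175),.02),onz(T,(360,127),.02))
E
```

```text
t 0.2 shift [-32.819 -10.277  10.399] turn [-0.001  0.     0.625] F [-0.925 -0.516 -0.403] grip 0.09371198098666955 0.0
t 0.2 shift [-32.819 -10.271  18.999] turn [-0.001  0.     0.625] F [-0.925 -0.516 -0.403] grip 0.09371198098666955 0.0
[0.63584222 0.39607599 0.02      ] [ 0.76665184 -0.10812918  0.02      ]
```

```bash
python3 -m jog '[[-4.1,-1.3,0,0,0,0.08],[-8.2,-2.6,0,0,0,0.16],[-12.3,-3.9,0,0,0,0.24],[-16.4,-5.1,0,0,0,0.32],[-20.5,-6.4,0,0,0,0.4],[-24.6,-7.7,2,0,0,0.48],[-28.7,-9,5,0,0,0.56],[-32.8,-10.3,8,0,0,0.625]]' 60 20; python3 go.py .4355 .3435 .034 2.247
python3 - <<'E'
from h import *
T=ctrl.camera("top");S=ctrl.camera("scene")
cv2.imwrite("pics/top1.png",np.hstack([cv2.resize(T["img"][180:300,140:270],None,fx=3,fy=3),cv2.resize(S["img"][130:250,150:280],None,fx=3,fy=3)]))
E
```

```text
time_s: 1.05
ee_pos: [0.4331, 0.3443, 0.3268]
eef_rot: [3.141, 0.0, 2.243]
force: [-0.0, 1.0, 0.0]
grip_width: 0.0566
grip_force: 0.0
t 1.05 shift [-0.212  0.121 11.237] turn [ 0.001  0.    -0.004] F [-0.     0.964  0.011] grip 0.056629719022224176 0.0
```

View pics/top1.png

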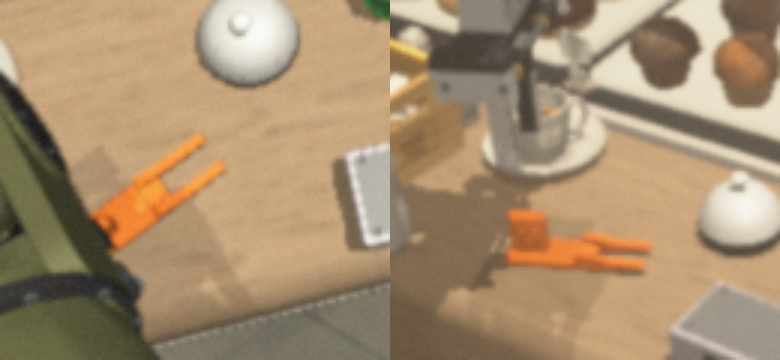

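The top view shows the arm covering the fin. The scene view shows the gripper above the fork with its fingers either side of the fin. I'll descend, closing gently.

```bash
python3 -m jog '[[-0.2,0.1,3,0,0,0],[-0.2,0.1,6,0,0,0],[-0.2,0.1,8.5,0,0,0],[-0.2,0.1,10,0,0,0],[-0.2,0.1,10.8,0,0,0],[-0.2,0.1,11.2,0,0,0],[-0.2,0.1,11.2,0,0,0]]'; python3 -m jog '[[0,0,0,0,0,0],[0,0,0,0,0,0],[0,0,0,0,0,0],[0,0,0,0,0,0],[0,0,0,0,0,0],[0,0,0,0,0,0],[0,0,0,0,0,0]]' 0 25; python3 go.py .4355 .3435 .034 2.247
```

```text
time_s: 1.85
ee_pos: [0.434, 0.3449, 0.2159]
eef_rot: [3.141, 0.0, 2.247]
force: [-1.0, 0.9, -0.4]
grip_width: 0.0568
grip_force: 0.0
time_s: 2.55
ee_pos: [0.434, 0.3447, 0.2155]
eef_rot: [3.141, 0.0, 2.247]
force: [0.5, 0.0, 1.8]
grip_width: 0.0139
grip_force: 25.0
t 2.55 shift [-0.186  0.046  0.114] turn [ 0.  0. -0.] F [0.546 0.041 1.816] grip 0.013885315576928176 24.951330721378326
```

```bash
python3 -m jog '[[0,0,-2,0,0,0],[0,0,-5,0,0,0],[0,0,-8,0,0,0],[0,0,-10,0,0,0],[0,0,-10,0,0,0]]'; python3 go.py .463 .1425 .13 1.799
```

```text
time_s: 3.05
ee_pos: [0.4342, 0.3448, 0.318]
eef_rot: [3.137, 0.0, 2.247]
force: [0.6, 0.1, -1.7]
grip_width: 0.0135
grip_force: 25.0
t 3.05 shift [-17.587 -10.415   0.717] turn [ 0.004 -0.001  0.448] F [ 0.562  0.053 -1.709] grip 0.013546036249792831 24.95144695043564
```

```bash
python3 -m jog '[[-2.5,-1.5,0,0,0,0.07],[-5.5,-3.2,0,0,0,0.15],[-8.5,-5,0,0,0,0.23],[-11.5,-6.8,0,0,0,0.31],[-14.5,-8.6,0,0,0,0.39],[-17,-10.1,0.3,0,0,0.44],[-17.6,-10.4,0.7,0,0,0.448],[-17.6,-10.4,0.7,0,0,0.448]]'; python3 -m jog '[[0,0,2,0,0,0],[0,0,3,0,0,0],[0,0,3,0,0,0],[0,0,3,0,0,0]]';python3 go.py .463 .1425 .10 1.799
python3 - <<'E'
from h import *
T=ctrl.camera("top");S=ctrl.camera("scene")
np.savez("f.npz",T=T["img"],S=S["img"])
cv2.imwrite("pics/top2.png",np.hstack([cv2.resize(T["img"][195:285,230:350],None,fx=3.3,fy=3.3,interpolation=cv2.INTER_CUBIC),cv2.resize(S["img"][190:280,220:340],None,fx=3.3,fy=3.3,interpolation=cv2.INTER_CUBIC)]))
E
```

```text
time_s: 3.85
ee_pos: [0.4629, 0.1418, 0.3071]
eef_rot: [-3.14, -0.0, 1.798]
force: [-0.0, 1.3, -1.5]
grip_width: 0.0137
grip_force: 25.0
time_s: 4.25
ee_pos: [0.463, 0.1429, 0.2786]
eef_rot: [-3.141, -0.0, 1.8]
force: [-0.0, -0.8, -1.0]
grip_width: 0.0138
grip_force: 25.0
t 4.25 shift [-0.037 -0.006 -0.184] turn [-0.    -0.     0.001] F [-0.008 -0.815 -0.976] grip 0.013828803014061558 24.95132178068161
```

View pics/top2.png

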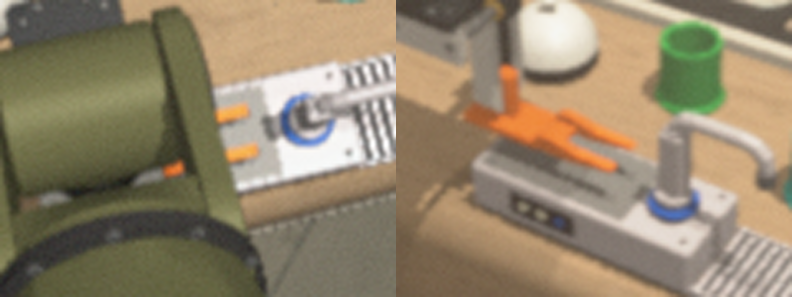

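The zoom shows the fork lined up behind the ring, with prong tips at (249,112) and (258,154) in the top panel and at (238,147) and (220,168) in the scene panel. The ring is at (308,118) in the top panel. Next I'll compare tips and ring in tap axes.

```bash
cat > cmp.py <<'E'
from h import *
np.set_printoptions(precision=4,suppress=True)
f=np.load("f.npz");T=ctrl.camera("top");S=ctrl.camera("scene");o=ctrl.get_obs()
w=o["eef_rot"][2]+np.pi;a=np.array([np.cos(w),np.sin(w)]);n=np.array([-a[1],a[0]])
g=o["ee_pos"][:2];z=o["ee_pos"][2]-.1804-.035+.010
for nm,c,img,off,tips,ring in(("top",T,f["T"],(230,195),((250,112),(259,154)),(300,210,345,255)),("scene",S,f["S"],(220,190),((235,147),(217,168)),(285,235,335,270))):
    P=np.array([onz(c,(np.array(u)+.5)/3.3-.5+off,z)[:2] for u in tips]);m=P.mean(0)-g
    k=mask(img,(105,90,40),(130,255,255));x0,y0,x1,y1=ring
    pts=(np.argwhere(k[y0:y1,x0:x1])[:,::-1]+[x0,y0]).astype(float)
    Q=np.array([onz(c,u,.052)[:2] for u in pts])-g
    qa,qn=Q@a,Q@n
    print(nm,"tip a,n",m@a,m@n,"sep",np.linalg.norm(P[0]-P[1]),"tipdir n",(P[0]-P[1])@a,"| ring along",qa.min(),qa.max(),"across",qn.min(),qn.max(),(qn.min()+qn.max())/2)
    for e in ((340,63),(352,165)):
        if nm=="top": d=onz(c,(np.array(e)+.5)/3.3-.5+off,.045)[:2]-g; print("deck corner",d@a,d@n)
E
python3 cmp.py
```

```text
top tip a,n 0.11222393001101948 -0.0022580335214361993 sep 0.02941953158534196 tipdir n 0.0007272775350362108 | ring along 0.13560673832272413 0.16899102846267205 across -0.016162959025673055 0.01802428844198281 0.0009306647081548779
deck corner 0.18693823010751742 0.03605382894313703
deck corner 0.17735358216555586 -0.03629472005068521
scene tip a,n 0.11004201482047939 0.00016795874292653903 sep 0.026363945704434632 tipdir n -0.00121396566518666 | ring along 0.13872817262872014 0.1698974244515179 across -0.0177593706496038 0.012488603720595244 -0.0026353834645042786
```

```bash
python3 -m jog '[[0,0,0.8,0,0,0],[0,0,1.4,0,0,0],[0,0,1.4,0,0,0],[0,0,1.4,0,0,0]]'
cat > prof.py <<'E'
from h import *
np.set_printoptions(precision=4,suppress=True,linewidth=200)
T=ctrl.camera("top");S=ctrl.camera("scene");o=ctrl.get_obs()
w=o["eef_rot"][2]+np.pi;a=np.array([np.cos(w),np.sin(w),0]);n=np.array([-a[1],a[0],0])
g=o["ee_pos"].copy();print("z",g[2]-.1804-.035)
def samp(img,c,z,A,N):
    g[2]=z
    uv=np.array([[proj(c,g+x*a+y*n) for y in N] for x in A]).astype(np.float32)
    return cv2.remap(cv2.cvtColor(img,cv2.COLOR_BGR2HSV).astype(np.float32),uv[...,0],uv[...,1],cv2.INTER_LINEAR)
def cross(x,v,th):
    s=np.sign(v-th);i=np.where(s[1:]!=s[:-1])[0];return x[i]+(th-v[i])/(v[i+1]-v[i])*(x[i+1]-x[i])
N=np.arange(-.055,.0551,.001);zt=o["ee_pos"][2]-.1804-.035+.010
for nm,c in(("top",T),("scene",S)):
    for A0,A1 in((.095,.101),(.101,.107)):
        p=samp(c["img"],c,zt,np.arange(A0,A1,.002),N)[...,1].mean(0);print(nm,"prong sat edges",A0,cross(N,p,130))
    for A0,A1 in((.03,.07),(.07,.09),(.12,.135),(.17,.182)):
        p=samp(c["img"],c,.045,np.arange(A0,A1,.002),N)
        print(nm,"deck",A0,"sat",cross(N,p[...,1].mean(0),55),"val",p[...,2].mean(0)[::5].round())
    A=np.arange(.08,.14,.001)
    for s in(-1,1):
        p=samp(c["img"],c,zt,A,np.arange(-.002,.0021,.001)+s*.014)[...,1].mean(1);print(nm,"tip along",cross(A,p,130))
E
python3 prof.py
```

```text
time_s: 4.85
ee_pos: [0.463, 0.1423, 0.2642]
eef_rot: [-3.141, 0.0, 1.799]
force: [0.1, 0.4, -0.0]
grip_width: 0.0138
grip_force: 25.0
z 0.04912444731543761
top prong sat edges 0.095 [-0.0173 -0.0105  0.0107  0.0176]
top prong sat edges 0.101 [-0.0174 -0.0104  0.0104  0.0176]
top deck 0.03 sat [-0.0359] val [ 84.  67.  62.  71.  83.  97.  93.  88. 118.  88.  68.  75.  82.  88.  93.  97. 103. 110. 119. 129. 132. 128. 120.]
top deck 0.07 sat [-0.051] val [ 82. 103. 121. 120. 116. 111. 108. 108. 108. 108. 109. 108. 110. 110. 111. 111. 109. 110. 109. 109. 110. 111. 111.]
top deck 0.12 sat [-0.0387  0.0389] val [153. 166. 176. 147. 206. 223. 214. 215. 213. 211. 158. 144. 144. 169. 211. 213. 211. 214. 227. 195. 202. 199. 201.]
top deck 0.17 sat [-0.0383  0.0391] val [144. 162. 171. 153. 201. 238. 227. 246. 247. 236. 218. 162. 157. 188. 182. 241. 241. 223. 237. 199. 200. 201. 204.]
top tip along [0.0891 0.1108]
top tip along [0.0884 0.1108]
scene prong sat edges 0.095 [-0.02   -0.0076  0.0083  0.0196]
scene prong sat edges 0.101 [-0.0192 -0.0072  0.0086  0.0199]
scene deck 0.03 sat [-0.0158] val [115. 103. 118. 156. 190. 164. 146. 138. 118. 143. 175. 211. 233. 212. 198. 206. 209. 219. 232. 218. 203. 202. 206.]
scene deck 0.07 sat [-0.0541 -0.0526 -0.0146  0.0122  0.0131] val [102.  85. 112. 158. 198. 173. 152. 145. 119. 133. 190. 241. 233. 156. 118. 151. 211. 244. 235. 207. 202. 202. 207.]
scene deck 0.12 sat [] val [129. 130. 133. 161. 212. 204. 193. 193. 193. 185. 150. 137. 131. 147. 156. 147. 142. 138. 137. 136. 136. 137. 139.]
scene deck 0.17 sat [0.0366] val [130. 130. 131. 156. 213. 223. 213. 225. 228. 218. 196. 149. 149. 197. 226. 227. 222. 212. 218. 210. 210. 209. 212.]
scene tip along [0.1112]
scene tip along [0.1105]
```

Lateral alignment is within 0.5 mm in the top view, with prong centre and deck centre both at about 0. I'll lower the fork onto the deck.

```bash
python3 -m jog '[[0,0,0.2,0,0,0],[0,0,0.3,0,0,0],[0,0,0.35,0,0,0],[0,0,0.35,0,0,0]]';python3 -m jog '[[0,0,0.04,0,0,0],[0,0,0.07,0,0,0],[0,0,0.07,0,0,0]]'
```

```text
time_s: 5.35
ee_pos: [0.4629, 0.1423, 0.2609]
eef_rot: [-3.141, 0.0, 1.799]
force: [-0.1, -0.3, -0.8]
grip_width: 0.0135
grip_force: 25.0
time_s: 5.65
ee_pos: [0.463, 0.1423, 0.2605]
eef_rot: [3.141, 0.0, 1.799]
force: [-1.0, -0.3, 3.8]
grip_width: 0.0141
grip_force: 25.0
```

```bash
python3 -m jog '[[-0.5,0,0,0,0,0],[-1,0,0,0,0,0],[-1.5,0,0,0,0,0],[-2,0,0,0,0,0],[-2.5,0,0,0,0,0],[-2.5,0,0,0,0,0]]';python3 -m jog '[[-0.4,0,0,0,0,0],[-0.8,0,0,0,0,0],[-1.2,0,0,0,0,0],[-1.6,0,0,0,0,0],[-2,0,0,0,0,0],[-2.4,0,0,0,0,0],[-2.8,0,0,0,0,0],[-2.8,0,0,0,0,0]]'
```

```text
time_s: 6.25
ee_pos: [0.4689, 0.1171, 0.2605]
eef_rot: [3.141, 0.0, 1.798]
force: [-0.2, -1.9, 4.7]
grip_width: 0.014
grip_force: 25.0
time_s: 7.05
ee_pos: [0.4753, 0.0899, 0.2605]
eef_rot: [3.141, 0.001, 1.798]
force: [1.4, -1.6, 4.7]
grip_width: 0.0136
grip_force: 24.9
```

```bash
python3 -m jog '[[-0.3,0,0,0,0,0],[-0.6,0,0,0,0,0],[-0.9,0,0,0,0,0],[-1.2,0,0,0,0,0],[-1.5,0,0,0,0,0],[-1.5,0,0,0,0,0]]';python3 -m jog '[[-0.2,0,0,0,0,0],[-0.4,0,0,0,0,0],[-0.6,0,0,0,0,0],[-0.7,0,0,0,0,0],[-0.8,0,0,0,0,0],[-0.8,0,0,0,0,0]]'
```

```text
time_s: 7.65
ee_pos: [0.4785, 0.0754, 0.2605]
eef_rot: [3.141, 0.0, 1.798]
force: [0.4, -0.4, 5.8]
grip_width: 0.0144
grip_force: 24.9
time_s: 8.25
ee_pos: [0.4802, 0.068, 0.2605]
eef_rot: [3.141, -0.0, 1.799]
force: [-1.5, 3.6, 4.7]
grip_width: 0.0142
grip_force: 25.0
```

```bash
for i in 1 ; do python3 -m jog '[[-0.1,0,0,0,0,0],[-0.2,0,0,0,0,0],[-0.3,0,0,0,0,0],[-0.3,0,0,0,0,0]]'; python3 -m jog '[[-0.1,0,0,0,0,0],[-0.1,0,0,0,0,0]]'; done; python3 -m jog '[[-0.1,0,0,0,0,0],[-0.1,0,0,0,0,0]]'
```

```text
time_s: 8.65
ee_pos: [0.4809, 0.0651, 0.2605]
eef_rot: [3.141, -0.0, 1.799]
force: [-0.6, 2.8, 5.3]
grip_width: 0.0138
grip_force: 25.0
time_s: 8.85
ee_pos: [0.4811, 0.0641, 0.2605]
eef_rot: [3.141, -0.0, 1.799]
force: [0.2, 2.9, 5.8]
grip_width: 0.014
grip_force: 25.0
time_s: 9.05
ee_pos: [0.4814, 0.0632, 0.2605]
eef_rot: [3.141, -0.0, 1.799]
force: [-1.0, 4.0, 6.7]
grip_width: 0.0139
grip_force: 25.0
```

```bash
python3 -m jog '[[-0.1,0,0,0,0,0],[-0.1,0,0,0,0,0]]'; python3 -m jog '[[-0.1,0,0,0,0,0],[-0.1,0,0,0,0,0]]'
```

```text
time_s: 9.25
ee_pos: [0.4816, 0.0622, 0.2605]
eef_rot: [3.141, -0.0, 1.799]
force: [-0.8, 2.5, 5.8]
grip_width: 0.0138
grip_force: 25.0
time_s: 9.45
ee_pos: [0.4818, 0.0612, 0.2605]
eef_rot: [3.141, -0.0, 1.799]
force: [-0.9, 2.9, 6.5]
grip_width: 0.0137
grip_force: 25.0
```

```bash
for k in 1; do python3 -m jog '[[-0.1,0,0,0,0,0],[-0.1,0,0,0,0,0]]'|grep -E "ee_pos|^force"; python3 -m jog '[[-0.1,0,0,0,0,0],[-0.1,0,0,0,0,0]]'|grep -E "ee_pos|^force";python3 prof.py | grep along; done
```

```text
ee_pos: [0.482, 0.0605, 0.2605]
force: [-1.6, 6.9, 6.5]
ee_pos: [0.4821, 0.0599, 0.2605]
force: [-2.6, 12.5, 7.4]
top tip along []
top tip along []
scene tip along [0.1113]
scene tip along [0.111]
```

```bash
python3 -m jog '[[0.08,0,0,0,0,0],[0.08,0,0,0,0,0],[0.08,0,0,0,0,0],[0.08,0,0,0,0,0]]' 45 | grep -E "ee_pos|^force|width"; python3 -m jog '[[0,0,-2,0,0,0],[0,0,-5,0,0,0],[0,0,-8,0,0,0],[0,0,-11,0,0,0],[0,0,-13,0,0,0],[0,0,-13,0,0,0]]' 55
python3 go.py .498 -.0082 .21 1.799
python3 - <<'E'
from h import *
T=ctrl.camera("top");S=ctrl.camera("scene")
cv2.imwrite("pics/top3.png",np.hstack([cv2.resize(T["img"][195:285,270:390],None,fx=3.3,fy=3.3,interpolation=cv2.INTER_CUBIC),cv2.resize(S["img"][200:290,240:360],None,fx=3.3,fy=3.3,interpolation=cv2.INTER_CUBIC)]))
E
```

```text
ee_pos: [0.482, 0.06, 0.2601]
force: [0.6, -0.1, 0.9]
grip_width: 0.0409
time_s: 10.95
ee_pos: [0.4821, 0.0601, 0.3926]
eef_rot: [3.137, 0.001, 1.799]
force: [0.4, 0.5, -0.7]
grip_width: 0.0516
grip_force: 0.0
t 10.95 shift [-7.017  0.004  0.231] turn [ 0.004  0.001 -0.   ] F [ 0.447  0.486 -0.665] grip 0.05162832153356495 0.0
```

View pics/top3.png

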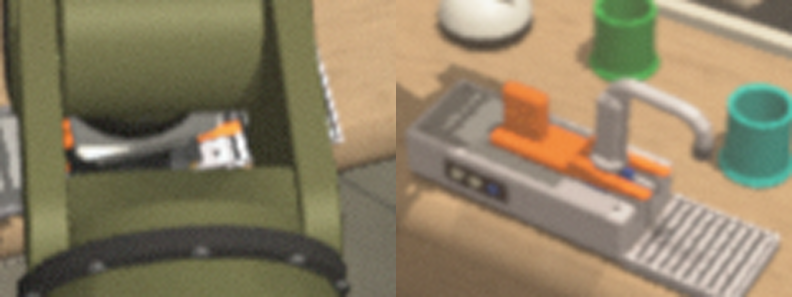

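The scene panel shows the fork lying flat and home, its prongs either side of the stem at (612,165), the ring pressed and the spout lifted. I'll go over the spout.

```bash
python3 -m jog '[[-2,0,0,0,0,0],[-4.5,0,0,0,0,0],[-6.5,0,0,0,0,0],[-7,0,0.2,0,0,0],[-7,0,0.2,0,0,0],[-7,0,0.2,0,0,0]]' | grep ee_; python3 -m jog '[[0,0,3,0,0,0],[0,0,6,0,0,0],[0,0,8,0,0,0],[0,0,9.5,0,0,0],[0,0,10.5,0,0,0],[0,0,10.5,0,0,0]]'; python3 go.py .498 -.0082 .103 1.799
```

```text
ee_pos: [0.4977, -0.0074, 0.3875]
time_s: 12.25
ee_pos: [0.4975, -0.0074, 0.2822]
eef_rot: [-3.14, -0.001, 1.799]
force: [-0.4, -0.1, 1.1]
grip_width: 0.0518
grip_force: 0.0
t 12.25 shift [-0.089  0.025 -0.117] turn [-0.002 -0.001  0.   ] F [-0.438 -0.12   1.058] grip 0.05180406447464599 0.0
```

```bash
python3 -m jog '[[-0.1,0,0,0,0,0],[-0.1,0,0,0,0,0],[-0.1,0,0,0,0,0],[-0.1,0,0,0,0,0],[-0.1,0,0,0,0,0],[-0.1,0,0,0,0,0],[-0.1,0,0,0,0,0],[-0.1,0,0,0,0,0]]' 0 20
```

```text
time_s: 13.05
ee_pos: [0.4983, -0.0088, 0.2837]
eef_rot: [3.14, 0.0, 1.799]
force: [3.1, 2.9, 4.3]
grip_width: 0.0177
grip_force: 20.0
```

```bash
python3 -m jog '[[0,0.03,-0.05,0,0,0],[0,0.05,-0.1,0,0,0],[0,0.05,-0.1,0,0,0]]' | grep -E "ee_pos|^force"; python3 -m jog '[[0,0,-0.05,0,0,0],[0,0,-0.1,0,0,0],[0,0,-0.1,0,0,0]]'| grep -E "ee_pos|^force"
```

```text
ee_pos: [0.4986, -0.0088, 0.2842]
force: [4.1, 2.5, 0.3]
ee_pos: [0.4985, -0.0087, 0.285]
force: [5.6, 2.3, -2.4]
```

```bash
python3 -m jog '[[0,0,-0.05,0,0,0],[0,0,-0.08,0,0,0],[0,0,-0.08,0,0,0]]' | grep -E "ee_pos|^force"; python3 -m jog '[[0,0,0,0,0,-0.05],[0,0,0,0,0,-0.1],[0,0,0,0,0,-0.15],[0,0,0,0,0,-0.15]]'; python3 -c "
from station import ctrl;print(ctrl.get_obs()['moment'])"
```

```text
ee_pos: [0.4984, -0.0087, 0.2854]
force: [6.5, 2.8, -7.0]
time_s: 14.35
ee_pos: [0.4986, -0.0087, 0.2856]
eef_rot: [3.141, -0.0, 1.951]
force: [8.8, 4.6, -6.8]
grip_width: 0.0184
grip_force: 20.0
[ 0.85639175 -1.95004461 -0.00237296]
```

```bash
python3 -m jog '[[0,0.05,0,0,0,0],[0,0.1,0,0,0,0],[0,0.1,0,0,0,0]]' | grep -E "ee_pos|^force"; python3 -m jog '[[0,0,0,0,0,-0.03],[0,0,0,0,0,-0.06],[0,0,0,0,0,-0.1],[0,0,0,0,0,-0.1]]' | grep -E "ee_pos|^force"
```

```text
ee_pos: [0.4993, -0.0084, 0.2855]
force: [5.0, 1.5, -5.2]
ee_pos: [0.4994, -0.0084, 0.2861]
force: [3.7, 1.6, -3.4]
```

```bash
python3 -m jog '[[0,0.04,-0.03,0,0,0],[0,0.06,-0.06,0,0,0],[0,0.06,-0.06,0,0,0]]' | grep -E "ee_pos|^force"; python3 -m jog '[[0,0,0,0,0,-0.03],[0,0,0,0,0,-0.06],[0,0,0,0,0,-0.1],[0,0,0,0,0,-0.1]]' | grep -E "ee_pos|^force"; python3 -m jog '[[0,0,0,0,0,-0.03],[0,0,0,0,0,-0.06],[0,0,0,0,0,-0.1],[0,0,0,0,0,-0.1]]' | grep -E "ee_pos|^force"
```

```text
ee_pos: [0.4999, -0.0082, 0.2867]
force: [1.8, -0.0, -0.5]
ee_pos: [0.5, -0.0081, 0.2869]
force: [2.3, 0.4, 0.5]
ee_pos: [0.5001, -0.0081, 0.2869]
force: [4.8, 1.6, 0.1]
```

```bash
python3 -m jog '[[0,0.03,-0.05,0,0,0],[0,0.05,-0.1,0,0,0],[0,0.05,-0.1,0,0,0]]' | grep -E "ee_pos|^force"; python3 -m jog '[[0,0,-0.05,0,0,0],[0,0,-0.1,0,0,0],[0,0,-0.1,0,0,0]]' | grep -E "ee_pos|^force"
```

```text
ee_pos: [0.5004, -0.0079, 0.2877]
force: [3.6, 1.3, 0.4]
ee_pos: [0.5004, -0.0078, 0.2887]
force: [2.8, 1.9, 0.0]
```

```bash
python3 -m jog '[[0,0,-0.05,0,0,0],[0,0,-0.1,0,0,0],[0,0,-0.1,0,0,0]]' | grep -E "ee_pos|^force"; python3 - <<'E'
from h import *
S=ctrl.camera("scene")
cv2.imwrite("pics/s4.png",cv2.resize(S["img"][180:290,230:370],None,fx=5,fy=5,interpolation=cv2.INTER_CUBIC))
E
```

```text
ee_pos: [0.5004, -0.0078, 0.2897]
force: [2.2, 0.7, -0.5]
```

View pics/s4.png

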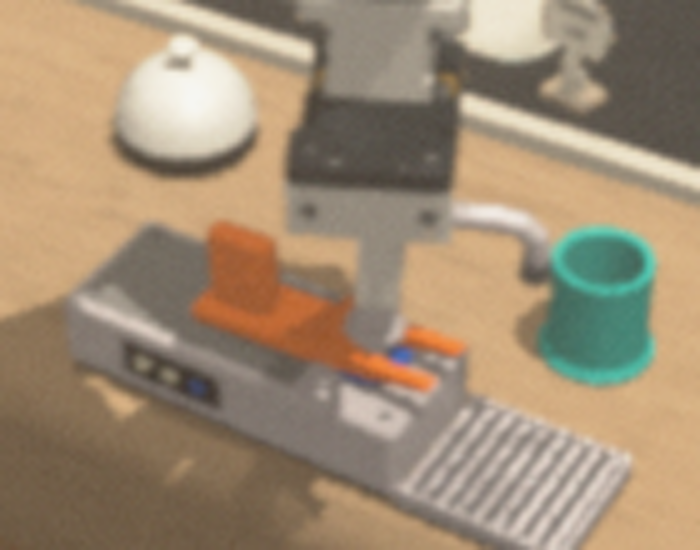

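The neck has turned with the gripper towards the case and clears the turquoise cup. The collar sits just above the fork, and the fork is still flat. I'll keep raising slowly and watch the force.

```bash
python3 -m jog '[[0,0,-0.1,0,0,0],[0,0,-0.2,0,0,0],[0,0,-0.2,0,0,0]]' | grep -E "ee_pos|^force|width"; python3 -m jog '[[0,0,-0.1,0,0,0],[0,0,-0.2,0,0,0],[0,0,-0.2,0,0,0]]' | grep -E "ee_pos|^force|width"
```

```text
ee_pos: [0.5003, -0.0078, 0.2917]
force: [3.0, 1.4, 0.5]
grip_width: 0.0179
ee_pos: [0.5003, -0.0078, 0.2938]
force: [3.3, 0.4, -0.1]
grip_width: 0.0181
```

```bash
cat > tr.py <<'E'
from h import *
S=ctrl.camera("scene");cur=cv2.resize(S["img"][180:290,230:370],None,fx=5,fy=5,interpolation=cv2.INTER_CUBIC)
old=cv2.imread("pics/s4.png")
for nm,(x0,y0,x1,y1) in dict(neck=(470,200,548,282),fingerbody=(290,180,445,240),collar=(335,305,402,345),fork=(200,220,290,320),cup=(545,230,655,380)).items():
    r=cv2.matchTemplate(cur[y0-30:y1+30,x0-30:x1+30],old[y0:y1,x0:x1],cv2.TM_CCOEFF_NORMED);_,v,_,l=cv2.minMaxLoc(r);print(nm,v,(np.array(l)-30)/5)
o=ctrl.get_obs();X=o["ee_pos"]-[0,0,.18];print("expected px for 4mm",proj(S,X)-proj(S,X-[0,0,.004]))
E
python3 tr.py
```

```text
neck 0.9938606023788452 [ 0.  -1.4]
fingerbody 0.9929627776145935 [ 0.  -1.6]
collar 0.9834325909614563 [-0.2 -1.2]
fork 0.9938514232635498 [0. 0.]
cup 0.9916893839836121 [0. 0.]
expected px for 4mm [ 0.02184088 -1.34094371]
```

The spout rises with the gripper and neither fork nor cup has moved, so the lugs are in their slots. I'll draw it straight out.

```bash
python3 -m jog '[[0,0,-0.2,0,0,0],[0,0,-0.4,0,0,0],[0,0,-0.6,0,0,0],[0,0,-0.8,0,0,0],[0,0,-1,0,0,0],[0,0,-1.2,0,0,0],[0,0,-1.4,0,0,0],[0,0,-1.4,0,0,0]]' | grep -E "ee_pos|^force|width";  python3 -m jog '[[0,0,-0.2,0,0,0],[0,0,-0.4,0,0,0],[0,0,-0.6,0,0,0],[0,0,-0.8,0,0,0],[0,0,-1,0,0,0],[0,0,-1.3,0,0,0],[0,0,-1.6,0,0,0],[0,0,-1.6,0,0,0]]' | grep -E "ee_pos|^force|width"
```

```text
ee_pos: [0.5003, -0.0079, 0.3079]
force: [2.0, 0.3, -2.2]
grip_width: 0.0175
ee_pos: [0.5004, -0.0078, 0.3241]
force: [-0.3, 0.6, -1.7]
grip_width: 0.0176
```

```bash
python3 tr.py | grep fork; python3 go.py .65 -.1715 .22 3.37
```

```text
fork 0.9835973381996155 [-1.2 -0.6]
t 19.4 shift [-22.134   1.391  -7.647] turn [ 0.     0.    -1.121] F [-0.675 -0.02  -0.515] grip 0.017609881414427837 19.98385727405548
```

```bash
python3 -m jog '[[0,0,-1.5,0,0,0],[0,0,-3.5,0,0,0],[0,0,-5.5,0,0,0],[0,0,-7,0,0,0],[0,0,-7.6,0,0,0],[0,0,-7.6,0,0,0]]' | grep -E "ee_pos|^force|width"; python3 go.py .6505 -.1715 .22 3.1
```

```text
ee_pos: [0.5003, -0.0078, 0.3999]
force: [1.1, -0.8, -1.5]
grip_width: 0.0182
t 20.0 shift [-22.165   1.43   -0.03 ] turn [ 0.     0.001 -0.851] F [ 1.055 -0.822 -1.521] grip 0.018165164408493414 19.983937740325928
```

```bash
python3 -m jog '[[-1.5,0.1,0,0,0,-0.06],[-4,0.3,0,0,0,-0.16],[-7,0.5,0,0,0,-0.27],[-10,0.6,0,0,0,-0.38],[-13,0.8,0,0,0,-0.49],[-16,1,0,0,0,-0.6],[-19,1.2,0,0,0,-0.72],[-21,1.4,0,0,0,-0.8]]' | grep -E "ee_pos|^force|width"; python3 -m jog '[[0,0,0,0,0,-0.05],[0,0,0,0,0,-0.05],[0,0,0,0,0,-0.05]]'; python3 go.py .6505 -.1715 .16 3.1
python3 - <<'E'
from h import *
S=ctrl.camera("scene");T=ctrl.camera("top")
np.savez("g.npz",T=T["img"],S=S["img"])
a=cv2.resize(S["img"][150:300,340:460],None,fx=3.3,fy=3.3,interpolation=cv2.INTER_CUBIC);b=cv2.resize(T["img"][100:250,330:450],None,fx=3.3,fy=3.3,interpolation=cv2.INTER_CUBIC)
cv2.imwrite("pics/s5.png",np.hstack([a,b]))
E
```

```text
ee_pos: [0.6439, -0.1641, 0.3977]
force: [-0.0, 0.1, -0.6]
grip_width: 0.0176
time_s: 21.1
ee_pos: [0.6429, -0.1624, 0.3987]
eef_rot: [3.141, -0.001, 3.097]
force: [-0.3, 0.4, -1.3]
grip_width: 0.0179
grip_force: 20.0
t 21.1 shift [-0.803 -0.874  5.828] turn [ 0.    -0.001 -0.003] F [-0.307  0.404 -1.287] grip 0.01786832372769453 19.98381346464157
```

View pics/s5.png

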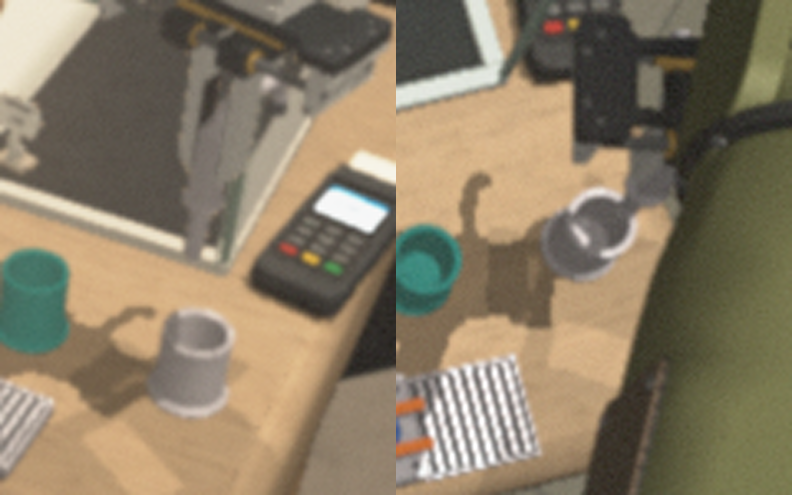

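The scene panel shows the spout held upright, stem end at (193,255), above and beyond the beaker, whose rim is at (200,332). In the top panel the stem end is near (628,212) and the rim centre near (601,223).

```bash
python3 - <<'E'
from h import *
np.set_printoptions(precision=4,suppress=True)
S=ctrl.camera("scene");T=ctrl.camera("top");o=ctrl.get_obs()
s=lambda u:(np.array(u)+.5)/3.3-.5+[340,150]
t=lambda u:(np.array(u)-[396,0]+.5)/3.3-.5+[330,100]
print("g",o["ee_pos"]-[0,0,.1804])
print("stem",tri([(S,s((193,252))),(T,t((628,212)))]),onz(S,s((193,252)),.13),onz(T,t((628,212)),.13))
print("rim",tri([(S,s((200,332))),(T,t((601,223)))]),onz(S,s((200,332)),.058),onz(T,t((601,223)),.058))
E
```

```text
g [ 0.6429 -0.1623  0.2193]
stem [ 0.636  -0.1654  0.1369] [ 0.6436 -0.1612  0.13  ] [ 0.6381 -0.1677  0.13  ]
rim [ 0.6523 -0.1724  0.0572] [ 0.6522 -0.173   0.058 ] [ 0.6516 -0.1717  0.058 ]
```

```bash
python3 -m jog '[[-0.5,-0.5,1,0,0,0],[-1,-0.95,2.5,0,0,0],[-1,-0.95,4,0,0,0],[-1,-0.95,5,0,0,0],[-1,-0.95,5.2,0,0,0],[-1,-0.95,5.2,0,0,0]]' |grep -E "ee_|^force"; python3 go.py .653 -.172 .162 3.1
python3 - <<'E'
from h import *
S=ctrl.camera("scene");T=ctrl.camera("top")
a=cv2.resize(S["img"][200:290,355:435],None,fx=5,fy=5,interpolation=cv2.INTER_CUBIC);b=cv2.resize(T["img"][130:220,350:430],None,fx=5,fy=5,interpolation=cv2.INTER_CUBIC)
cv2.imwrite("pics/s6.png",np.hstack([a,b]))
E
```

```text
ee_pos: [0.6526, -0.1724, 0.3472]
force: [0.4, 0.3, -1.2]
t 21.9 shift [-0.041  0.043  0.484] turn [ 0.    -0.001 -0.001] F [ 0.445  0.332 -1.175] grip 0.017799051425678013 19.98382866382599
```

View pics/s6.png

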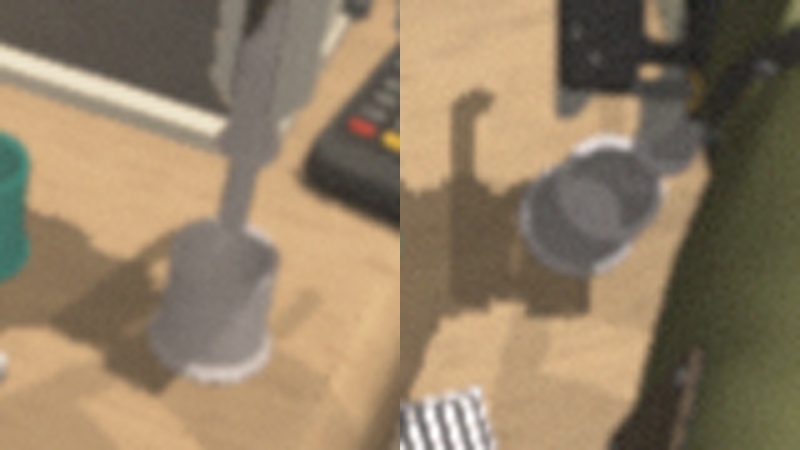

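The scene panel shows the stem end at (234,236), over the beaker mouth, whose rim centre is near (225,250). I'll check its offset numerically.

```bash
python3 - <<'E'
from h import *
np.set_printoptions(precision=4,suppress=True)
S=ctrl.camera("scene");T=ctrl.camera("top");o=ctrl.get_obs()
s=lambda u:(np.array(u)+.5)/5-.5+[355,200]
for z in(.072,.079,.085):print(z,onz(S,s((234,238)),z))
g=o["ee_pos"]-[0,0,.1804]
print("g",g,"rim",onz(S,s((225,250)),.058))
for z in (.079,.125,.058):
    print(z,(proj(S,np.r_[g[:2],z])-[355,200]+.5)*5-.5,(proj(S,np.r_[.652,-.172,z])-[355,200]+.5)*5-.5)
E
```

```text
0.072 [ 0.6487 -0.1763  0.072 ]
0.079 [ 0.6415 -0.1801  0.079 ]
0.085 [ 0.6353 -0.1833  0.085 ]
g [ 0.6526 -0.1725  0.168 ] rim [ 0.6531 -0.1706  0.058 ]
0.079 [233.9935 218.8717] [232.4611 219.0262]
0.125 [247.9998 142.5993] [246.4294 142.7503]
0.058 [227.7764 252.3778] [226.2609 252.5336]
```

```bash
python3 -m jog '[[0,0,1,0,0,0],[0,0,2,0,0,0],[0,0,3,0,0,0],[0,0,4,0,0,0],[0,0,4.5,0,0,0],[0,0,4.5,0,0,0]]' |grep -E "ee_|^force"; python3 -m jog '[[0,0,0.5,0,0,0],[0,0,1,0,0,0],[0,0,1.5,0,0,0],[0,0,1.9,0,0,0],[0,0,2.1,0,0,0],[0,0,2.1,0,0,0]]' |grep -E "ee_|^force"; python3 -m jog '[[0,0,0.2,0,0,0],[0,0,0.4,0,0,0],[0,0,0.4,0,0,0]]' |grep -E "ee_|^force"
```

```text
ee_pos: [0.6525, -0.1725, 0.3015]
force: [-0.7, -1.0, -0.9]
ee_pos: [0.6526, -0.1725, 0.2813]
force: [0.4, 0.3, -1.0]
ee_pos: [0.6525, -0.1725, 0.2774]
force: [-0.0, -0.8, -0.4]
```

```bash
for r in 1; do python3 -m jog '[[0,0,0.1,0,0,0],[0,0,0.2,0,0,0],[0,0,0.2,0,0,0]]' |grep -E "ee_|^force"; python3 -m jog '[[0,0,0.1,0,0,0],[0,0,0.1,0,0,0]]' |grep -E "ee_|^force"; done
```

```text
ee_pos: [0.6526, -0.1725, 0.2755]
force: [1.0, 0.5, -1.6]
ee_pos: [0.6526, -0.1725, 0.2746]
force: [0.7, -0.1, -1.7]
```

```bash
python3 -m jog '[[0,0,0.1,0,0,0],[0,0,0.1,0,0,0]]' |grep -E "ee_|^force"; python3 -m jog '[[0,0,0.1,0,0,0],[0,0,0.1,0,0,0]]' |grep -E "ee_|^force"
```

```text
ee_pos: [0.6527, -0.1725, 0.2744]
force: [-1.0, 0.4, 4.7]
ee_pos: [0.6528, -0.1725, 0.2743]
force: [-1.8, 1.4, 9.9]
```

```bash
python3 -m jog '[[0,0,-0.1,0,0,0],[0,0,-0.15,0,0,0],[0,0,-0.15,0,0,0]]' |grep -E "ee_|^force"; python3 -m jog '[[0,0,0,0,0,0],[0,0,0,0,0,0],[0,0,0,0,0,0]]' 24|grep -E "ee_|^force|width"; python3 -m jog '[[0,0,0,0,0,0],[0,0,0,0,0,0],[0,0,0,0,0,0],[0,0,0,0,0,0],[0,0,0,0,0,0]]' 50|grep -E "ee_|^force|width"; python3 -m jog '[[0,0,-1,0,0,0],[0,0,-3,0,0,0],[0,0,-6,0,0,0],[0,0,-10,0,0,0],[0,0,-14,0,0,0],[0,0,-16,0,0,0],[0,0,-16,0,0,0]]'
```

```text
ee_pos: [0.6527, -0.1725, 0.2744]
force: [1.1, 0.4, 4.0]
ee_pos: [0.6525, -0.1725, 0.2738]
force: [-0.4, 0.8, -0.3]
grip_width: 0.0223
ee_pos: [0.6526, -0.1725, 0.2742]
force: [-0.8, 0.0, 0.7]
grip_width: 0.0467
time_s: 26.3
ee_pos: [0.6522, -0.1724, 0.4386]
eef_rot: [-3.14, 0.006, 3.099]
force: [-0.4, -0.1, 0.5]
grip_width: 0.0472
grip_force: 0.0
```

```bash
python3 -m jog '[[0,0,0,0,0,0],[0,0,0,0,0,0],[0,0,0,0,0,0],[0,0,0,0,0,0],[0,0,0,0,0,0]]' |grep time; python3 - <<'E'
from h import *
S=ctrl.camera("scene")
cv2.imwrite("pics/s7.png",cv2.resize(S["img"][150:300,235:450],None,fx=3.6,fy=3.6,interpolation=cv2.INTER_CUBIC))
E
```

```text
time_s: 26.8
```

View pics/s7.png

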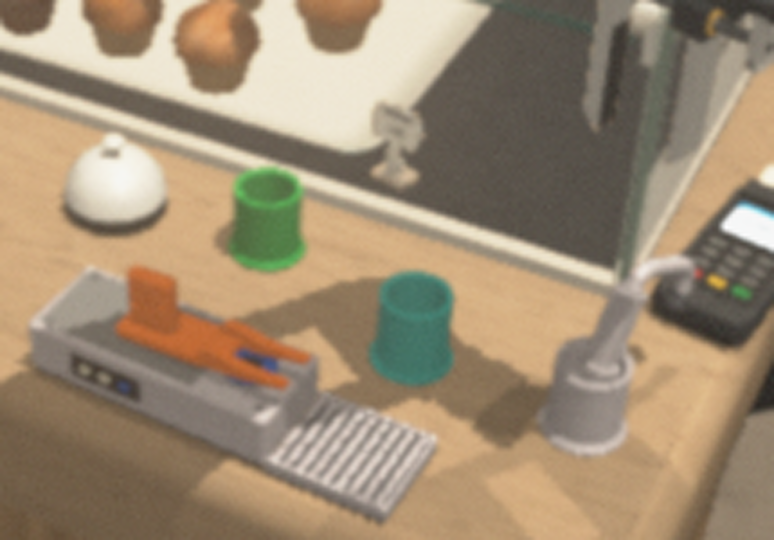

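```bash
python3 - <<'E'
from h import *
S=ctrl.camera("scene")
n=np.array([.04,1,0]);p0=np.array([.652,-.172,0]);P=[]
for u in((602,352),(625,288),(665,264)):
    o,d=ray(S,(np.array(u)+.5)/3.6-.5+[235,150]);P.append(o+d*((p0-o)@n)/(d@n))
P=np.array(P);v=P[1]-P[0];print(P,np.degrees(np.arctan2(v[0],v[2])))
E
```

```text
[[ 0.6588693  -0.17227477  0.06222267]
 [ 0.67270424 -0.17282817  0.10871279]
 [ 0.71879335 -0.17467173  0.10278404]] 16.572416486596826
```

The spout stands stem down in the beaker, leaning about 17°, and the fork lies on the deck. Cups and dome are undisturbed, so I'm handing in.

```bash
python3 -c "
from station import ctrl;print(ctrl.hand_in())"
```

```text
the job is handed in; nothing more can be done
None
```

I handed the job in at 26.8 s: the spout stands stem down in the steel beaker, leaning about 17° (limit 25°), and the fork lies flat on the tap's deck, though it seemed to slip back 2–3 mm as the spout came out; I saw nothing else disturbed.

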